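# Feed the disc cutter and hold the widest punch ready over its hole

## Robot

A 6-joint arm with a two-finger parallel gripper is mounted at the origin on a cart in front of the work surface, level with it; the furniture and walls round the work are solid. World frame = base frame: x ahead of the robot, y to its left, z up, the work surface at z = 0. Lengths are in m, angles in rad, forces in N, time in s.
With the tool pointing down it reaches from about 0.35 to 0.775 m from the base axis. Payload 7.3 kg.
Tool frame: the origin (TCP) lies midway between the tips of the shut fingers; the grasp point (between the pads) lies 19 mm behind it; z points along the fingers, y is the direction in which the jaws open and shut (so a half turn about z gives the same grasp; the last joint's range is limited). The gripper opens to 92 mm and grips with 3 to 60 N. Pads are 19 mm wide; open, the fingers measure 130 mm over their backs; the gripper's body (75 mm by 190 mm) begins 47 mm behind the grasp point.
Start: joints at [1.106, 0.342, 1.524, -0, 1.275, -0.146], TCP at [0.165, 0.499, 0.227] pointing down, gripper open.
Joint ranges: [-2.53, 2.53], [-0.77, 2.02], [0.04, 2.7], [-1, 4.14], [0.28, 2.66], [-3.11, 3.11]. Speed limits (rad/s): [2.57, 2.57, 3.14, 3.14, 3.14, 3.14].

## Interface

Orientations are given as [roll, pitch, yaw] about the fixed x, y, z axes, in that order (R = Rz(yaw) Ry(pitch) Rx(roll)).
In Python, from cell import robot, imaging gives the robot as it stands. The module is installed in compiled form; this text tells all that it offers.
- The arm moves only by the tool send_rows, never from a script. Its argument "plan" is a list of rows, each a list of 3 entries, a list of its own where there are three numbers: the shift along the world's x, y, z in m, then the turn, a rotation vector about the world's x, y, z in rad, then the closure in counts, from 0 (fully open) to 255 (shut). A call has 1 to 20 rows; each row shifts and turns the commanded pose from where the row before left it; what a row does not reach is not made up. A row lasts 1/10 s, in which the tool goes at most 50 mm and 8.59 degrees, less where a joint would pass 70% of its speed; a pose out of reach is approached as far as the arm can. A call is refused whole if a number of a shift passes 0.05 or a number of a turn 0.15, either way. A call with a gripper value outside its range is refused whole. The fingers move at their own pace and stop on an object; "newtons" is the grip in N (left out, the last holds). Time passes only in rows, so rows that do not move let the fingers close. It gives the time, the measured TCP pose, the force and the opening at its end, in the units of the state.
- robot.observe(): the state, without advancing time (a new reading comes with each control period).
- imaging.read_camera(name): name is "scene" or "top" or "wrist"; returns a dict with "pixels" (384x512x3 uint8, red, green, blue), "fx", "fy", "cx", "cy" (pixels), "world_from_camera" (4x4, takes a point from camera to world coordinates). Camera axes: x right, y down, z forward; pixel columns grow to the right and rows downward; lengths in m; the calibration is good to about 2 mm. The wrist camera is an equidistant fisheye: a pixel r from the principal point sees the ray r / f radians off the axis. A picture is of the moment at which its call begins. There is no depth.
- robot.hand_in(): hands the job in, once; it reports no verdict.
The state is a dict: "time": time; "qpos": joint angles; "qvel": joint speeds; "joint_efforts": joint torques, N m; "tool_pos": TCP position; "tool_rot": TCP orientation; "contact_force": force on the tool from outside, world axes, zero at the start; "torque": the same for the moment, N m; "opening": finger opening in m.
Only numpy, scipy, OpenCV 4.12 (cv2) and the standard library are available. Lean on these libraries where they do the work, as an engineer would, in place of code of your own. Each camera call takes 0.05 s, during which the arm holds its last target.

## Task

Get the disc cutter ready to cut the largest disc: slide the brass strip on through the slot of the cutter until its front edge just sticks out of the far side, and let go of it. Then take the widest of the three punches out of the rack, carry it high over the pile of tins in the middle of the bench, and stop with it upright and centred about 5 mm above the widest hole of the cutter. Finish holding it there, not touching the cutter, so that I can check the fit before it goes in; disturb nothing else on the bench.

Things in the scene. Friction and masses are not known exactly. Their poses are not given: they have to be found in the camera images.
- disc_cutter: Fixed steel block 92 (its x) x 62 (y) x 42.5 mm high; origin: centre of its underside. x is the feed direction, roughly away from the robot: strip enters at the face x = -46 mm, comes out at x = +46. A level slot 33 mm wide, 3.5 high, floor 22 mm above the bench, runs along x. Three upright holes in the top on the centre line: 13 mm across at x = -32, 18 at -6, 23 at +25. Screws stand 1 mm proud.
- wide_hole (a point): Centre of the mouth of the widest guide hole (23 mm across), on the top face of the cutter, 42.5 mm above the bench, near the far end.
- strip_front (a point): Middle of the front edge of the brass strip (loose, 160 x 30 x 2.5 mm, 0.1 kg, lying almost level); at the start this edge is inside the slot, about half-way through. The axes are those of the strip: x along it, towards the front. It can be pinched across its 30 mm width.
- strip_tail (a point): Middle of the rear edge of the brass strip, 160 mm behind the front edge, on the robot's side of the cutter. This part of the strip sticks out freely, about 23 mm above the bench, with nothing under it; it slides easily. Low fixed tins (up to 41 mm high) stand to its right, 35 mm or more from its edge.
- punch_rack: Fixed wooden rack 114 (its x axis) x 42 x 24 mm high; origin at the centre of its underside. Three round pockets in a row along x, 38 mm apart, 25 mm across and 14 mm deep; in each stands one loose punch. A fixed drinking glass, 84 mm high, stands close beyond its far right corner.
- wide_punch_centre (a point): Centre (on the axis, 30 mm above the foot) of the widest punch: a plain upright steel cylinder 22 mm across and 60 mm long, about 0.18 kg; its top 46 mm stand out of the rack. z is its axis, pointing up.
- wide_punch_foot (a point): Centre of the flat lower end of the widest punch, 30 mm below its centre.
- middle_punch_centre (a point): Centre of the middle punch, a steel cylinder 17 mm across and 60 mm long. Stays in the rack.
- narrow_punch_centre (a point): Centre of the narrowest punch, a steel cylinder 12 mm across and 60 mm long. Stays in the rack. Which pocket holds which punch varies.
- tin_pile (a point): Top of the pile of old tins, fixed, between the rack and the cutter: its highest tin reaches 83 mm above the bench here; the lower tins and boxes round it reach 76 mm, up to 180 mm away.
- tin: Bystander: loose round open tin of small red-brown stones, 74 mm across, 48 mm high, between the pile and the cutter. Origin at the centre of its underside.
- vial: Bystander: loose square glass oil vial, 30 x 34 x 64 mm high, beside the pile, on the side away from the robot. Origin at the centre of its underside.
- tin_far: Bystander: loose round grey tin, 68 mm across, 43 mm high, beyond the cutter. Origin at the centre of its underside.

How it is judged:
By the outcome, as a careful person would: the job done as asked, in the order asked, and still so for the second after the job is handed in, while the arm keeps its last pose, push and grip.
It also fails if it takes over 62 s, if anything falls off the work surface, if the arm or the gripper's body presses on something with over 40 N, if the wrist force passes 120 N, or if a joint passes its speed limit or range.

## Working session

There is one attempt and no reset: what is moved stays moved. The work goes in short steps, Python scripts to look and compute and a tool call to move; the robot and the scene stay as the last step left them, time stands still between calls to the robot, and variables do not carry over. Pictures are saved under pics/ and viewed, and the job is handed in when it is done.

Besides the shell and the picture viewer there is one more tool, called after "Call:" as a command line: name --argument value ..., lists and objects as JSON in quotes. send_rows: Moves the arm, as the interface text tells. Its arguments: {"type":"object","properties":{"plan":{"type":"array"},"newtons":{"type":"number"}},"required":["plan"]}

```bash
mkdir -p pics
cat > h.py <<'E'
import numpy as np, cv2, pickle
from cell import robot, imaging
def snap(name,fn):
    d=imaging.read_camera(name); pickle.dump(d,open(f'pics/{fn}.pkl','wb'))
    cv2.imwrite(f'pics/{fn}.png',d['pixels'][:,:,::-1]); return d
def crop(fn,x0,y0,x1,y1,s,out):
    im=cv2.imread(f'pics/{fn}.png')[y0:y1,x0:x1]
    cv2.imwrite(f'pics/{out}.png',cv2.resize(im,None,fx=s,fy=s,interpolation=cv2.INTER_CUBIC))
def load(fn): return pickle.load(open(f'pics/{fn}.pkl','rb'))
def ray(d,u,v,fish=False):
    T=np.array(d['world_from_camera']); x=(u-d['cx'])/d['fx'];y=(v-d['cy'])/d['fy']
    if fish:
        r=np.hypot(x,y); k=np.sin(r)/r if r>1e-9 else 1; c=np.array([x*k,y*k,np.cos(r)])
    else: c=np.array([x,y,1.])
    return T[:3,3],T[:3,:3]@c
def atz(d,u,v,z,fish=False):
    o,r=ray(d,u,v,fish); return o+r*(z-o[2])/r[2]
def proj(d,p,fish=False):
    T=np.array(d['world_from_camera']); c=T[:3,:3].T@(np.array(p)-T[:3,3])
    if fish:
        r=np.hypot(c[0],c[1]); th=np.arctan2(r,c[2]); k=th/max(r,1e-9); x,y=c[0]*k,c[1]*k
    else: x,y=c[:2]/c[2]
    return np.array([d['cx']+d['fx']*x,d['cy']+d['fy']*y])
E
python3 - <<'E'
from h import *
for n in('scene','top','wrist'):
    d=snap(n,n+'0'); print(n,d['fx'],d['cx'],d['cy'],np.round(d['world_from_camera'],3).tolist())
print(robot.observe())
E
```

```text
scene 416.23819352696347 264.9194353155973 187.14648971651138 [[0.825, -0.269, 0.496, 0.05], [-0.564, -0.381, 0.732, -0.627], [-0.008, -0.884, -0.467, 0.573], [0.0, 0.0, 0.0, 1.0]]
top 387.44153175896156 253.8197389628852 192.72800143570876 [[-0.001, -0.987, 0.16, 0.37], [-1.0, 0.004, 0.022, 0.102], [-0.022, -0.16, -0.987, 1.287], [0.0, 0.0, 0.0, 1.0]]
wrist 297.3186396354542 255.33669951998291 191.2455956607924 [[0.313, 0.91, 0.272, 0.091], [0.95, -0.3, -0.092, 0.523], [-0.002, 0.287, -0.958, 0.384], [0.0, 0.0, 0.0, 1.0]]
{'time': 0.15, 'qpos': array([ 1.10600478e+00,  3.42540339e-01,  1.52478871e+00,  2.23578969e-06,
        1.27540752e+00, -1.45970038e-01]), 'qvel': array([ 2.50323533e-04, -1.68295190e-03, -6.82042804e-04, -1.17359325e-05,
       -8.04865277e-04, -1.37127119e-03]), 'joint_efforts': array([ 1.33465513e-03, -4.31466579e+01, -2.44354033e+01,  7.18387356e-02,
        5.36657288e-02, -9.34903142e-05]), 'tool_pos': array([0.16438563, 0.49828043, 0.22621931]), 'tool_rot': array([-3.14046121e+00, -1.68500735e-04,  2.82277040e+00]), 'contact_force': array([-0.5846652 , -0.26742049,  0.46510912]), 'torque': array([ 0.00824642, -0.02004536, -0.02313225]), 'opening': 0.09179875708345907}
```

View pics/scene0.png

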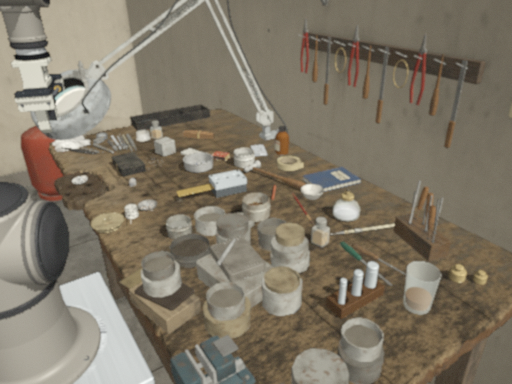

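View pics/top0.png

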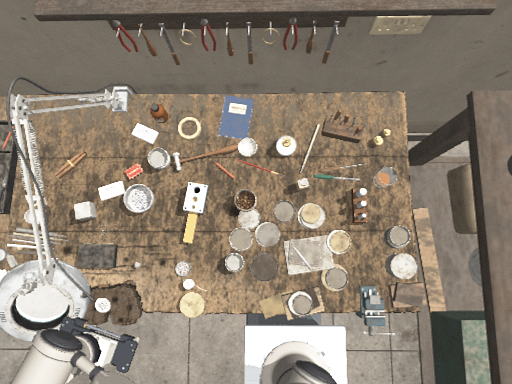

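View pics/wrist0.png

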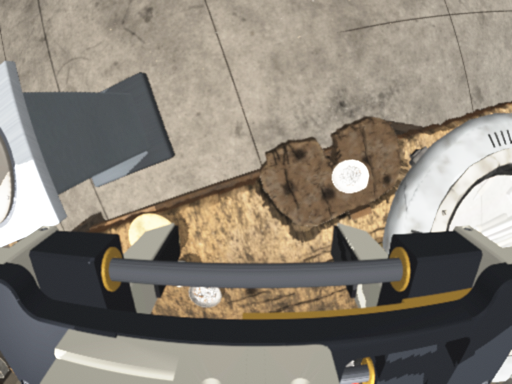

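Run:
```python
from h import *
crop('top0',165,170,265,260,8,'t_cut')
crop('top0',330,160,410,230,9,'t_rack')
crop('scene0',160,155,270,225,7,'s_cut')
crop('scene0',320,250,450,330,6,'s_rack')
```

```text
(no output)
```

View pics/t_cut.png

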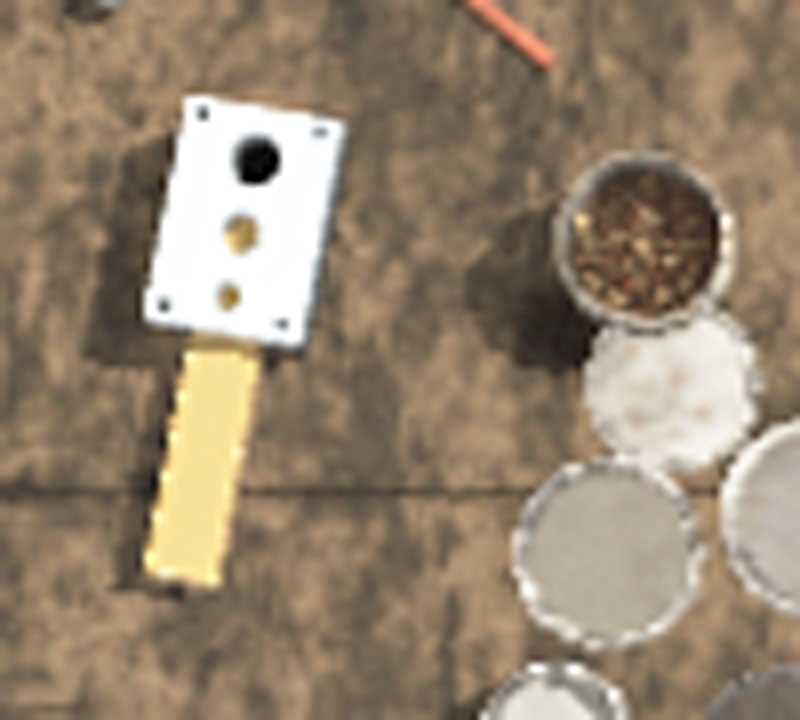

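View pics/t_rack.png

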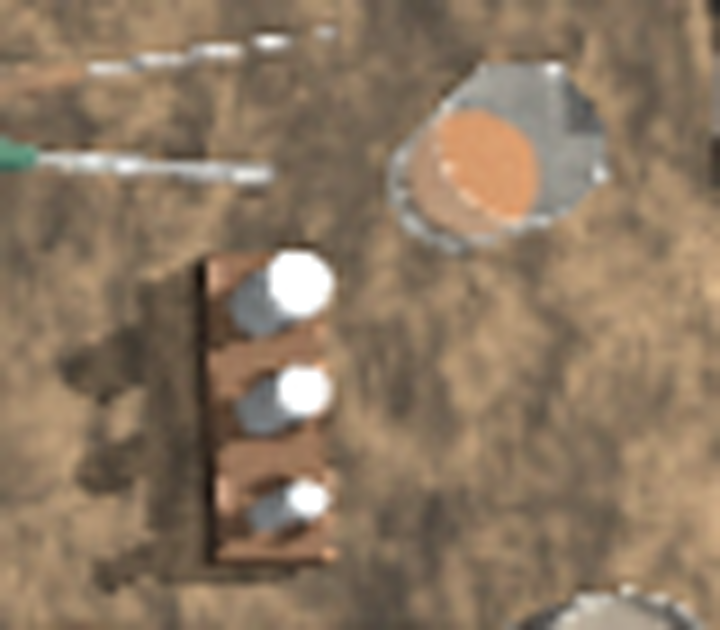

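View pics/s_cut.png

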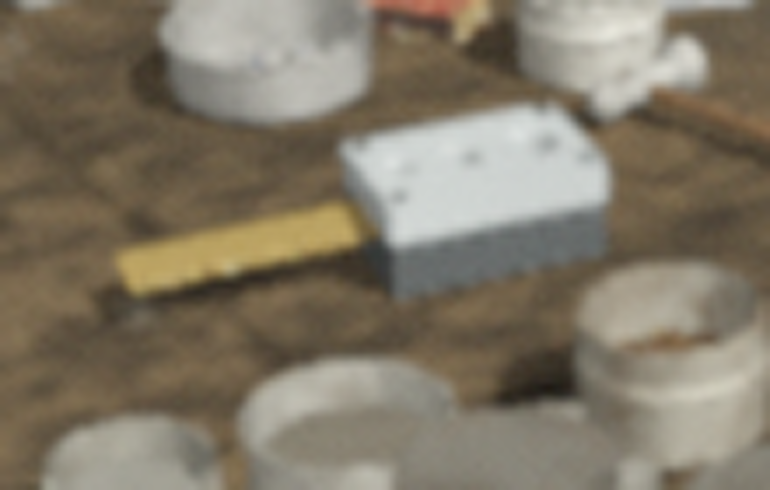

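View pics/s_rack.png

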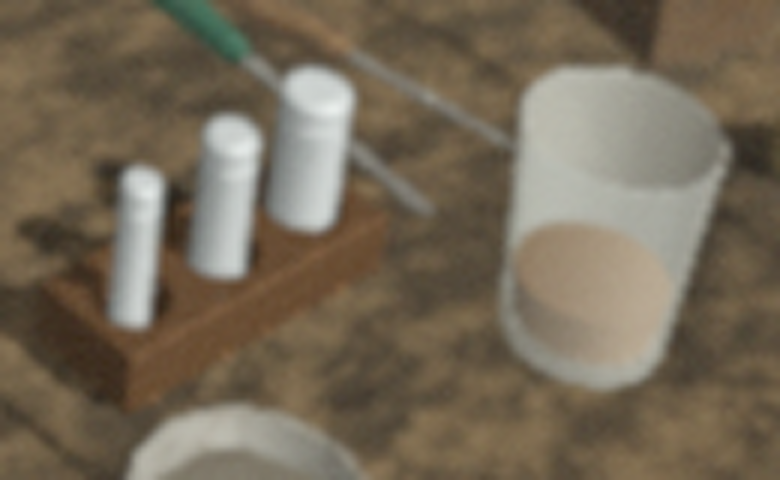

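Run:
```python
from h import *
d=load('top0'); s=load('scene0')
def c(U,V,z,x0=165,y0=170,k=8): return atz(d,x0+(U+.5)/k-.5,y0+(V+.5)/k-.5,z)
C=[c(*p,.0425) for p in[(187,97),(345,124),(302,347),(147,320)]]
cen=np.mean(C,0);print('cut',np.round(C,4),cen)
for a,b in[(0,1),(1,2),(2,3),(3,0)]:print(np.linalg.norm(C[a]-C[b]),np.degrees(np.arctan2(*(C[a]-C[b])[1::-1])))
H=[c(*p,.0425) for p in[(257,160),(241,234),(229,297)]];print('holes',np.round(H,4))
T=[c(*p,.0245) for p in[(145,573),(220,586)]];print('tail',np.round(T,4),np.mean(T,0))
T2=[c(*p,.0245) for p in[(187,345),(262,350)]];print('strip in',np.round(T2,4))
P=[c(*p,.070,330,160,9) for p in[(301,284),(304,391),(309,498)]];print('punch',np.round(P,4))
R=[c(*p,.024,330,160,9) for p in[(207,255),(330,262),(335,560),(215,562)]];print('rack',np.round(R,4))
G=c(455,225,.0,330,160,9);print('glass near base',G)
def sc(U,V,z,x0,y0,k): return atz(s,x0+(U+.5)/k-.5,y0+(V+.5)/k-.5,z)
print('scene wide punch top',sc(316,88,.070,320,250,6),'tail',sc(117,252,.0245,160,155,7),sc(133,290,.0245,160,155,7))
print('scene hole',sc(547,143,.0425,160,155,7),'corner',[sc(*p,.0425,160,155,7) for p in[(340,150),(545,100),(610,165),(393,248)]])
print('tin',c(645,240,.048),'glass top',sc(625,128,.084,320,250,6), sc(520,85,.084,320,250,6))
```

```text
cut [[0.6092 0.3454 0.0425]
 [0.5976 0.2801 0.0425]
 [0.506  0.2959 0.0425]
 [0.5172 0.3592 0.0425]] [0.55748448 0.32015733 0.0425    ]
0.06626686931233526 79.9403607793504
0.0930109232431987 -9.76474855098273
0.06431142383118471 -100.03571535605651
0.09306838215110866 171.43907526202938
holes [[0.5828 0.3159 0.0425]
 [0.5523 0.3218 0.0425]
 [0.5264 0.3261 0.0425]]
tail [[0.4159 0.3608 0.0245]
 [0.4106 0.3301 0.0245]] [0.41323219 0.34544876 0.0245    ]
strip in [[0.5089 0.3461 0.0245]
 [0.5067 0.3152 0.0245]]
punch [[ 0.5708 -0.2174  0.07  ]
 [ 0.5328 -0.2167  0.07  ]
 [ 0.4952 -0.2167  0.07  ]]
rack [[ 0.5893 -0.1957  0.024 ]
 [ 0.5865 -0.2403  0.024 ]
 [ 0.4775 -0.237   0.024 ]
 [ 0.4769 -0.194   0.024 ]]
glass near base [ 0.60435296 -0.29379261  0.        ]
scene wide punch top [ 0.5749694  -0.21666849  0.07      ] tail [0.42019787 0.35961735 0.0245    ] [0.41250976 0.32684428 0.0245    ]
scene hole [0.59300127 0.31324992 0.0425    ] corner [array([0.51985247, 0.3569791 , 0.0425    ]), array([0.613814  , 0.34946726, 0.0425    ]), array([0.60346769, 0.28094314, 0.0425    ]), array([0.49682072, 0.26863771, 0.0425    ])]
tin [0.54837051 0.15683436 0.048     ] glass top [ 0.62236903 -0.29479453  0.084     ] [ 0.6131671  -0.26315885  0.084     ]
```

Call:
send_rows --plan '[[[0.0223,-0.013,-0.008],[0,0,0.0136],116],[[0.0223,-0.013,-0.008],[0,0,0.0136],116],[[0.0223,-0.013,-0.008],[0,0,0.0136],116],[[0.0223,-0.013,-0.008],[0,0,0.0136],116],[[0.0223,-0.013,-0.008],[0,0,0.0136],116],[[0.0223,-0.013,-0.008],[0,0,0.0136],116],[[0.0223,-0.013,-0.008],[0,0,0.0136],116],[[0.0223,-0.013,-0.008],[0,0,0.0136],116],[[0.0223,-0.013,-0.008],[0,0,0.0136],116],[[0.0223,-0.013,-0.008],[0,0,0.0136],116],[[0.0223,-0.013,-0.008],[0,0,0.0136],116],[[0.0223,-0.013,-0.008],[0,0,0.0136],116],[[0,0,0],[0,0,0],116],[[0,0,0],[0,0,0],116],[[0,0,0],[0,0,0],116]]' --newtons 12

```text
time: 1.65
tool_pos: [0.4314, 0.343, 0.1309]
tool_rot: [3.141, -0.0, 2.986]
contact_force: [0.1, 0.0, 0.0]
opening: 0.0496
```

Run:
```python
from h import *
d=snap('wrist','w1'); s=robot.observe(); print(s)
for p in [(.4132,.3454,.0235),tuple(s['tool_pos'])]: print(proj(d,p,True))
cv2.imwrite('pics/w1b.png',cv2.resize(cv2.imread('pics/w1.png'),(800,600)))
```

```text
{'time': 1.7, 'qpos': array([ 5.32774586e-01,  4.81988371e-01,  1.58719543e+00,  3.06396232e-04,
        1.07215554e+00, -8.83424042e-01]), 'qvel': array([ 0.00449967, -0.00390051, -0.00224308, -0.00042977, -0.00148884,
       -0.00112886]), 'joint_efforts': array([-4.20324281e-01, -4.71772456e+01, -2.16878074e+01,  3.97871350e-03,
        8.32498237e-02,  6.65744796e-03]), 'tool_pos': array([0.43140835, 0.34317209, 0.13105417]), 'tool_rot': array([3.14122393e+00, 2.50098961e-05, 2.98684846e+00]), 'contact_force': array([ 0.32288756, -0.05095763,  0.45751977]), 'torque': array([-0.0030108 ,  0.02484068,  0.00534372]), 'opening': 0.050061476451236125}
[254.51543792 169.74725042]
[255.05948382 240.07575802]
```

View pics/w1b.png

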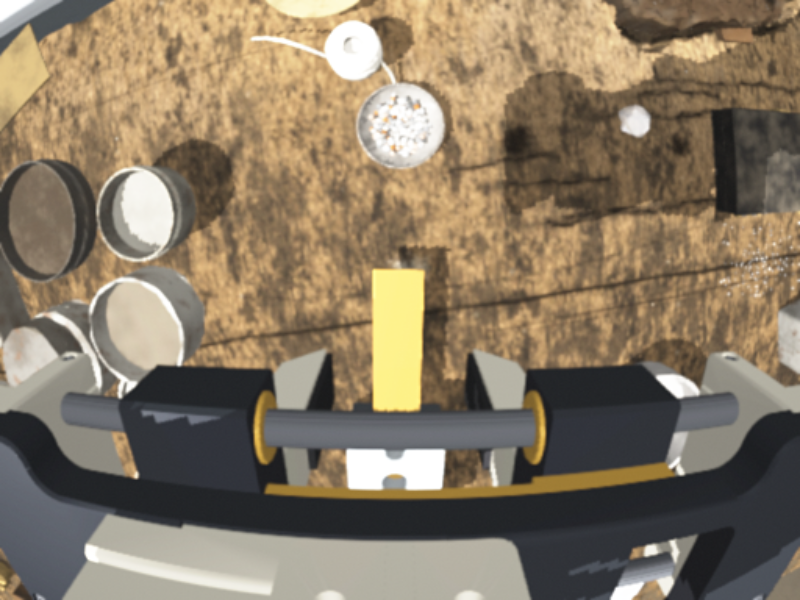

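Run:
```python
from h import *
d=load('w1')
for p in [(373,270),(424,269),(374,410),(422,410)]: print(np.round(atz(d,(p[0]+.5)*.64-.5,(p[1]+.5)*.64-.5,.0245,True),4))
```

```text
[0.4134 0.3306 0.0245]
[0.4174 0.3601 0.0245]
[0.5055 0.315  0.0245]
[0.5104 0.346  0.0245]
```

Call:
send_rows --plan '[[[0,0,-0.017],[0,0,0],116],[[0,0,-0.017],[0,0,0],116],[[0,0,-0.017],[0,0,0],116],[[0,0,-0.017],[0,0,0],116],[[0,0,-0.017],[0,0,0],116],[[0,0,-0.017],[0,0,0],116],[[0,0,-0.016],[0,0,0],116],[[0,0,0],[0,0,0],116],[[0,0,0],[0,0,0],150],[[0,0,0],[0,0,0],160],[[0,0,0],[0,0,0],170],[[0,0,0],[0,0,0],190],[[0,0,0],[0,0,0],255],[[0,0,0],[0,0,0],255],[[0,0,0],[0,0,0],255],[[0,0,0],[0,0,0],255]]' --newtons 10

```text
time: 3.3
tool_pos: [0.4325, 0.3429, 0.0133]
tool_rot: [3.141, 0.001, 2.986]
contact_force: [-0.5, 0.7, 5.8]
opening: 0.0292
```

Call:
send_rows --plan '[[[0.0034,-0.00056,0],[0,0,0],255],[[0.0034,-0.00056,0],[0,0,0],255],[[0.0034,-0.00056,0],[0,0,0],255],[[0.0034,-0.00056,0],[0,0,0],255],[[0.0034,-0.00056,0],[0,0,0],255],[[0.0034,-0.00056,0],[0,0,0],255],[[0.0034,-0.00056,0],[0,0,0],255],[[0.0034,-0.00056,0],[0,0,0],255],[[0.0034,-0.00056,0],[0,0,0],255],[[0.0034,-0.00056,0],[0,0,0],255],[[0,0,0],[0,0,0],255],[[0,0,0],[0,0,0],255]]'

```text
time: 4.5
tool_pos: [0.4636, 0.3366, 0.0122]
tool_rot: [-3.139, -0.005, 2.986]
contact_force: [-7.1, 0.6, 6.1]
opening: 0.0297
```

Run:
```python
from h import *
d=snap('wrist','w2'); snap('top','top2'); snap('scene','scene2')
print(robot.observe()['contact_force'])
crop('w2',160,120,360,300,4,'w2c'); crop('top2',165,170,265,260,8,'t2c');crop('scene2',160,155,270,225,7,'s2c')
```

```text
[-7.03987775  1.48400485  6.74390377]
```

View pics/w2c.png

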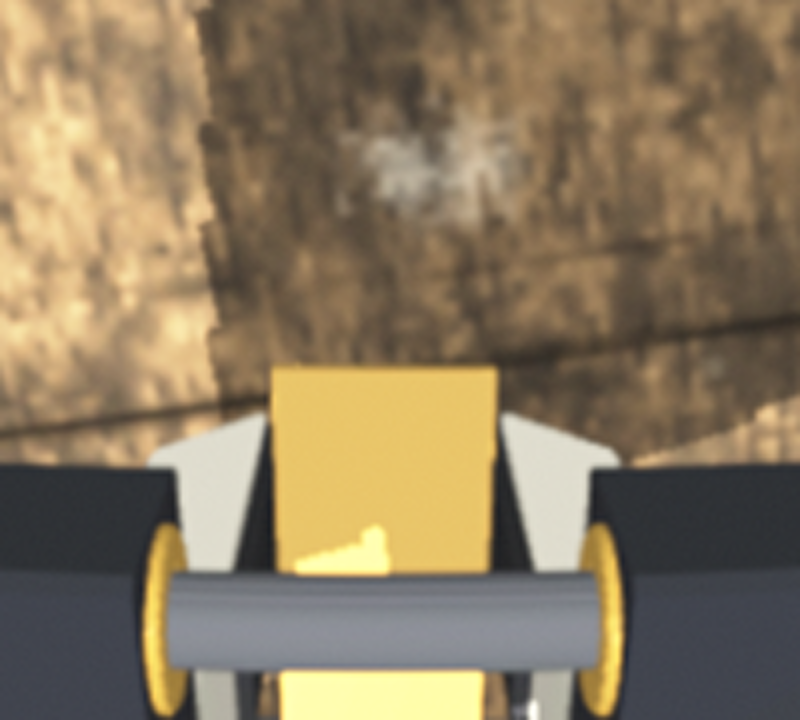

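View pics/t2c.png

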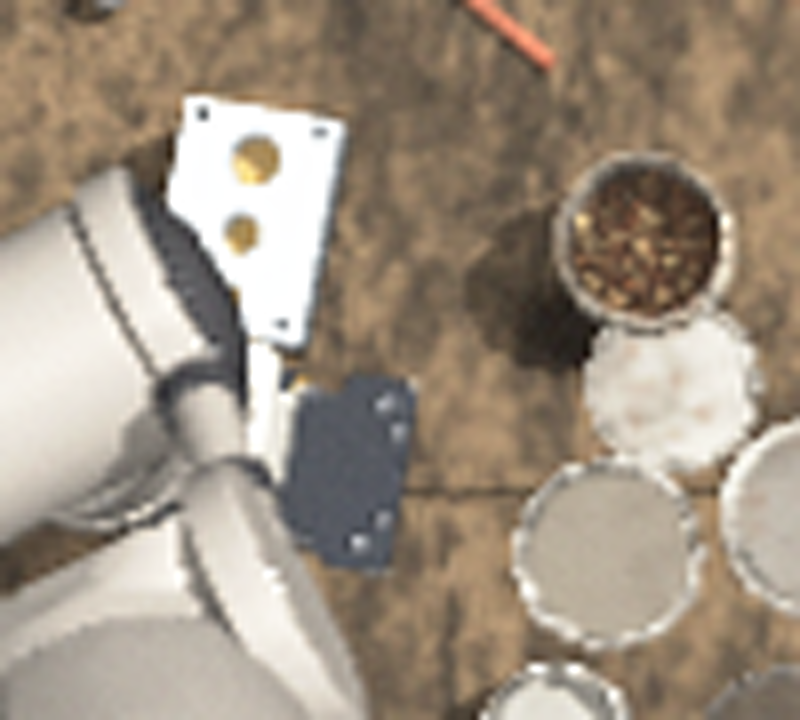

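View pics/s2c.png

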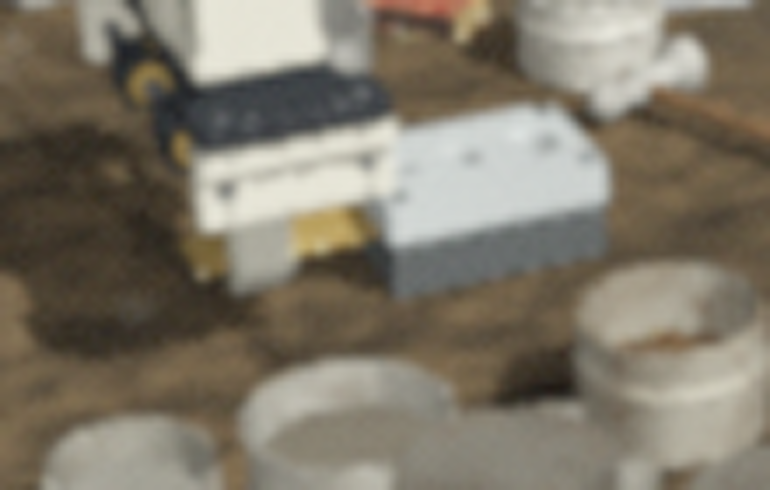

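Run:
```python
from h import *
d=load('w2')
for p in [(271,367),(498,367)]: print(np.round(atz(d,160+(p[0]+.5)/4-.5,120+(p[1]+.5)/4-.5,.0245,True),4))
```

```text
[0.4391 0.326  0.0245]
[0.4437 0.3554 0.0245]
```

Call:
send_rows --plan '[[[0,0,0],[0,0,0],150],[[0,0,0],[0,0,0],130],[[0,0,0],[0,0,0],130],[[0,0,0],[0,0,0],130]]'

```text
time: 5.05
tool_pos: [0.4664, 0.3369, 0.0126]
tool_rot: [3.142, 0.0, 2.986]
contact_force: [-0.2, -0.3, 1.0]
opening: 0.0447
```

Run:
```python
from h import *
d=snap('wrist','w3'); print(robot.observe()['contact_force'],robot.observe()['tool_pos'])
crop('w3',160,120,360,300,4,'w3c')
```

```text
[-0.36888071 -0.58092618 -0.19997999] [0.46630978 0.33689435 0.01265655]
```

View pics/w3c.png

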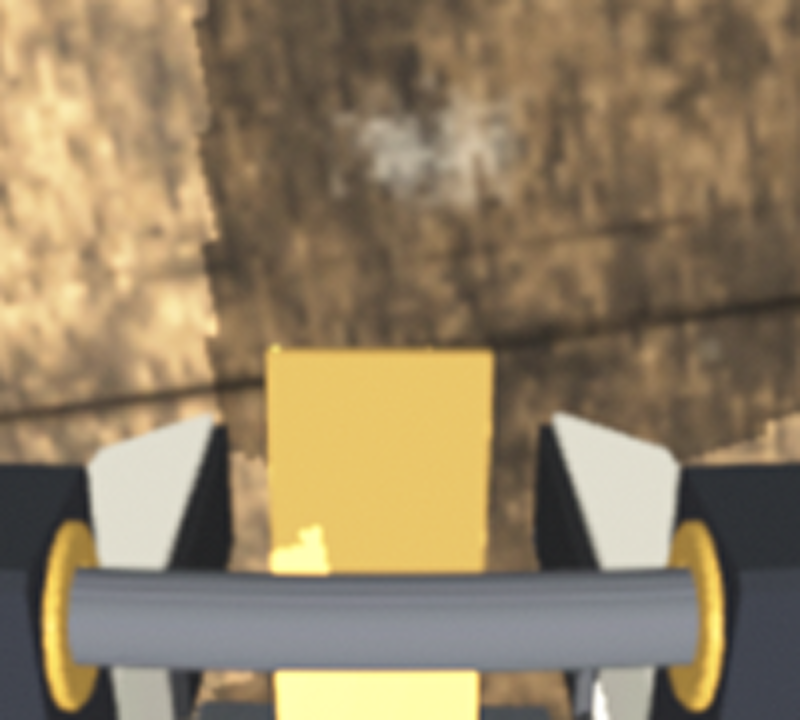

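Run:
```python
from h import *
crop('w1',200,240,310,320,7,'w1c')
d=load('w3')
for p in [(267,349),(493,351)]: print(np.round(atz(d,160+(p[0]+.5)/4-.5,120+(p[1]+.5)/4-.5,.0245,True),4))
```

```text
[0.4393 0.3261 0.0245]
[0.4442 0.3553 0.0245]
```

View pics/w1c.png

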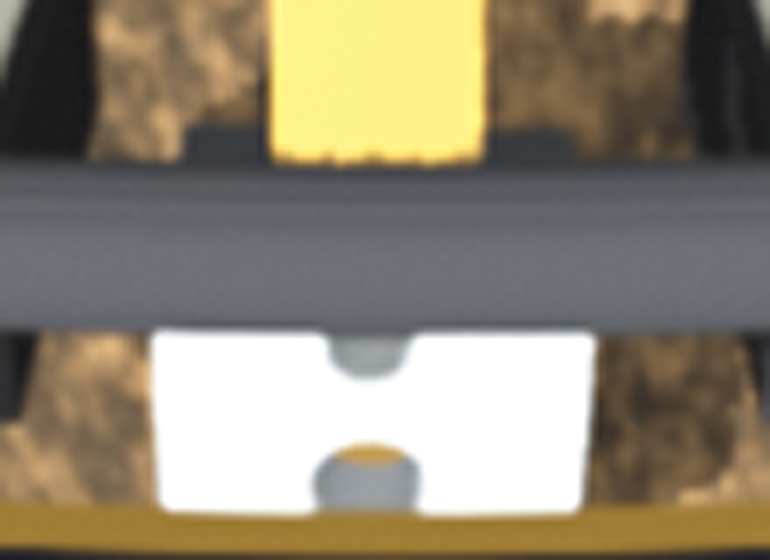

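Run:
```python
from h import *
d=load('w1')
g=lambda U,V,z:np.round(atz(d,200+(U+.5)/7-.5,240+(V+.5)/7-.5,z,True),4)
print(g(182,127,0),g(575,127,0),'mid near-face',g(378,127,0)); print('hole2 near rim',g(367,444,.0425),'hole1 far rim',g(367,378,.0425))
```

```text
[0.5116 0.2973 0.    ] [0.5212 0.3589 0.    ] mid near-face [0.5161 0.3281 0.    ]
hole2 near rim [0.5462 0.3219 0.0425] hole1 far rim [0.534  0.3238 0.0425]
```

Call:
send_rows --plan '[[[0,0,0.002],[0,0,0],150],[[0,0,0],[0,0,0],160],[[0,0,0],[0,0,0],170],[[0,0,0],[0,0,0],255],[[0,0,0],[0,0,0],255],[[0,0,0],[0,0,0],255]]' --newtons 20

```text
time: 5.7
tool_pos: [0.4662, 0.337, 0.0148]
tool_rot: [3.141, 0.0, 2.986]
contact_force: [1.1, -0.3, 0.2]
opening: 0.0287
```

Call:
send_rows --plan '[[[0.002,-0.00032,0],[0,0,0],255],[[0.002,-0.00032,0],[0,0,0],255],[[0.002,-0.00032,0],[0,0,0],255],[[0.002,-0.00032,0],[0,0,0],255],[[0.002,-0.00032,0],[0,0,0],255],[[0,0,0],[0,0,0],255],[[0,0,0],[0,0,0],255]]'

```text
time: 6.4
tool_pos: [0.4765, 0.3354, 0.0148]
tool_rot: [3.141, 0.001, 2.986]
contact_force: [0.3, 0.1, 0.8]
opening: 0.0293
```

Run:
```python
from h import *
d=snap('wrist','w4'); print(robot.observe()['contact_force'],robot.observe()['tool_pos'])
crop('w4',160,120,360,300,4,'w4c')
```

```text
[ 0.87478348 -0.78936746 -0.6100261 ] [0.47646022 0.33537874 0.01482226]
```

View pics/w4c.png

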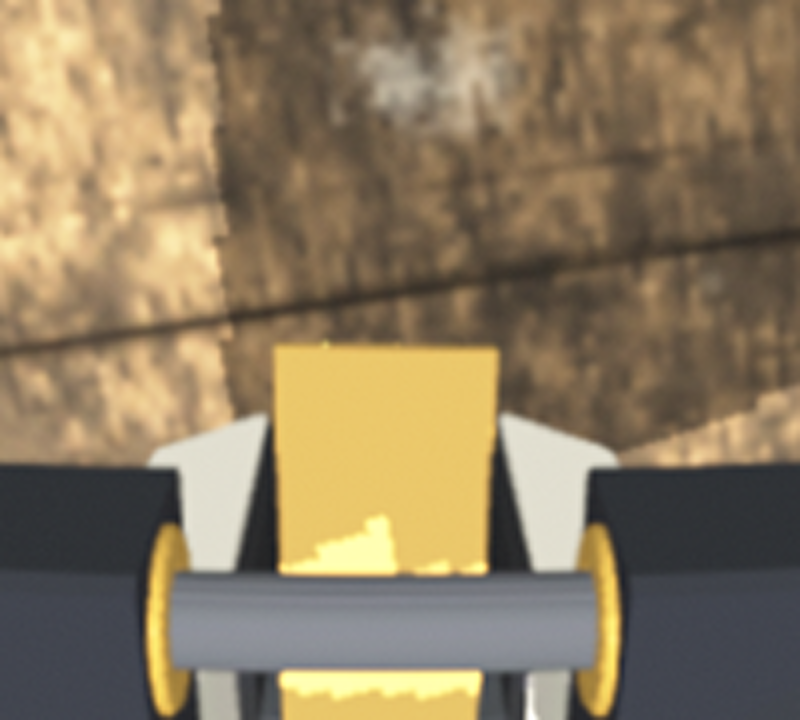

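Call:
send_rows --plan '[[[0,0,0],[0,0,0],150],[[0,0,0],[0,0,0],125],[[0,0,0],[0,0,0],116],[[0,0,0],[0,0,0],116],[[0,0,0.01],[0,0,0],116],[[0,0,0.02],[0,0,0],116],[[0,0,0.03],[0,0,0],116],[[0,0,0.04],[0,0,0],116],[[0.0,0,0.04],[0,0,-0.14],116],[[0.01,0,0.03],[0,0,-0.14],116],[[0.015,-0.002,0],[0,0,-0.14],116],[[0.015,-0.002,0],[0,0,-0.14],116],[[0.015,-0.002,0],[0,0,-0.14],116],[[0.015,-0.002,0],[0,0,-0.14],116],[[0.015,-0.002,0],[0,0,-0.14],116],[[0.015,-0.002,0],[0,0,-0.14],116],[[0,0,0],[0,0,-0.14],116],[[0,0,0],[0,0,-0.14],116],[[0,0,0],[0,0,-0.14],116],[[0,0,0],[0,0,-0.14],116]]' --newtons 20

```text
time: 8.45
tool_pos: [0.576, 0.3233, 0.1855]
tool_rot: [3.141, -0.0, 1.3]
contact_force: [-0.5, 0.4, -0.5]
opening: 0.0501
```

Call:
send_rows --plan '[[[0,0,0],[0,0,-0.14],116],[[0,0,0],[0,0,-0.14],116],[[0,0,0],[0,0,-0.14],116],[[0,0,0],[0,0,-0.14],116],[[0,0,0],[0,0,-0.14],116],[[0,0,0],[0,0,-0.14],116],[[0,0,0],[0,0,-0.14],116],[[0,0,0],[0,0,-0.14],116],[[0,0,0],[0,0,-0.14],116],[[0,0,0],[0,0,-0.14],116],[[0,0,0],[0,0,0],116],[[0,0,0],[0,0,0],116]]'

```text
time: 9.65
tool_pos: [0.5761, 0.3234, 0.1853]
tool_rot: [-3.142, -0.0, -0.09]
contact_force: [-0.4, -0.0, -0.5]
opening: 0.0498
```

Run:
```python
from h import *
d=snap('wrist','w5'); snap('top','top5'); s=robot.observe(); print(s['time'],s['tool_pos'],s['tool_rot'],s['qpos'],np.round(d['world_from_camera'],3).tolist())
cv2.imwrite('pics/w5b.png',cv2.resize(cv2.imread('pics/w5.png'),(800,600)))
crop('top5',165,170,265,260,8,'t5c')
```

```text
9.75 [0.57609727 0.32337265 0.18503307] [-3.14157430e+00 -1.80928026e-04 -9.12043845e-02] [ 3.95619727e-01  6.25835490e-01  1.17004084e+00 -7.01981610e-05
  1.34554784e+00  2.05763611e+00] [[-0.09, -0.954, -0.286, 0.654], [-0.996, 0.086, 0.026, 0.317], [0.0, 0.287, -0.958, 0.343], [0.0, 0.0, 0.0, 1.0]]
```

View pics/w5b.png

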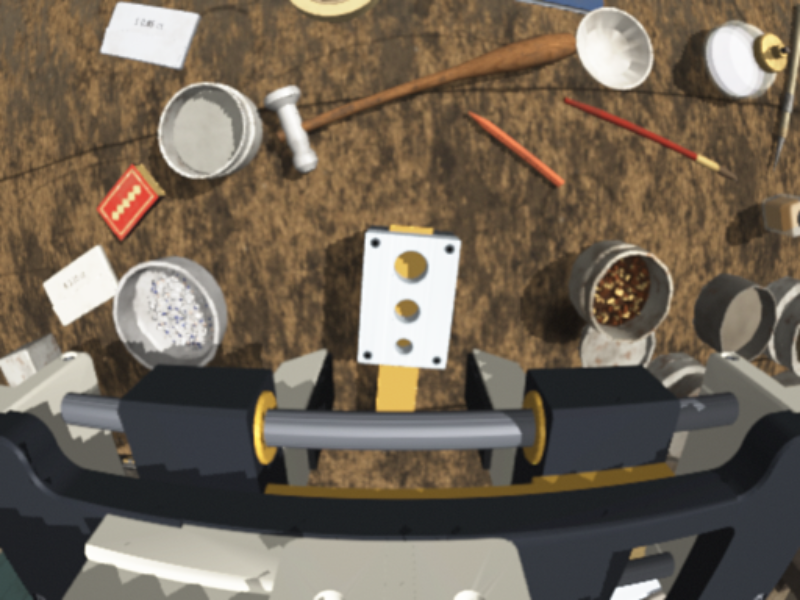

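View pics/t5c.png

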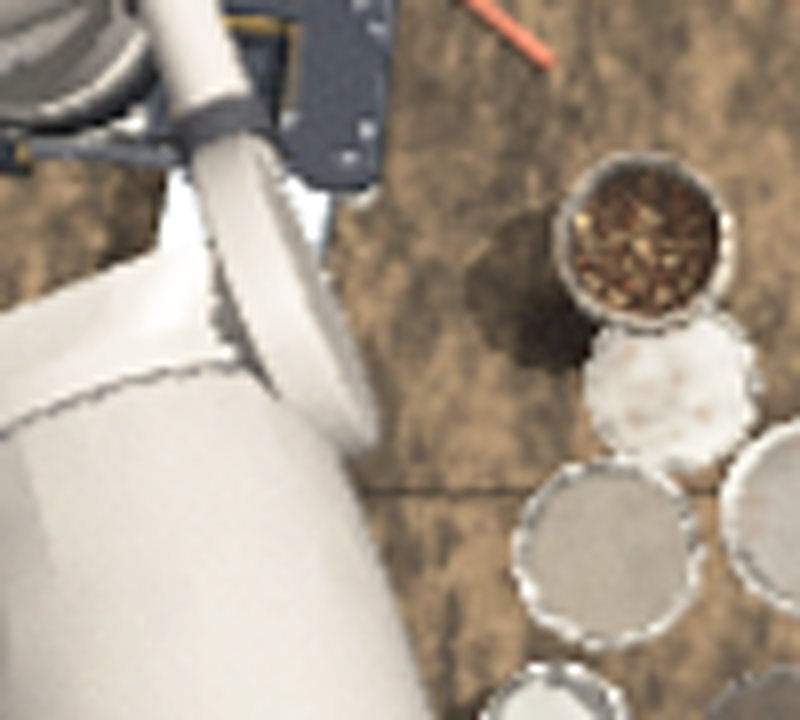

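Run:
```python
from h import *
crop('w5',220,135,305,240,7,'w5c')
```

```text
(no output)
```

View pics/w5c.png

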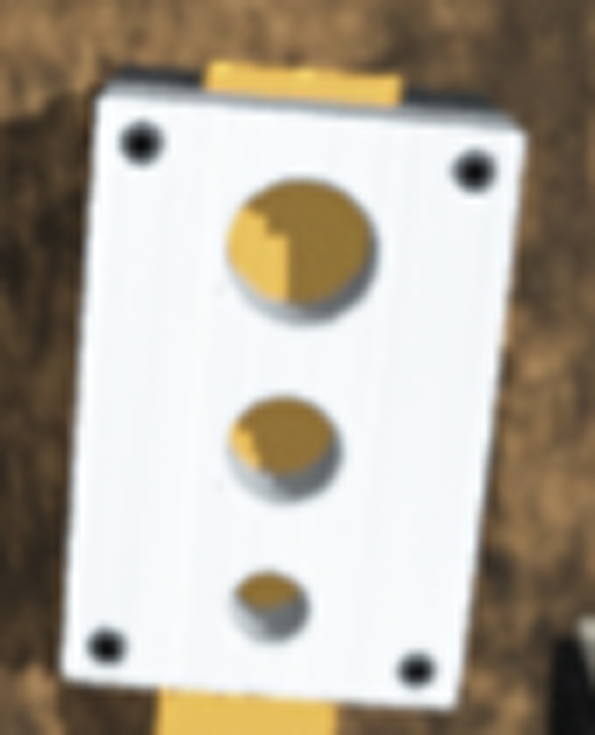

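Run:
```python
from h import *
d=load('w5')
g=lambda U,V,z:atz(d,220+(U+.5)/7-.5,135+(V+.5)/7-.5,z,True)
C=[g(*p,.0425) for p in[(97,92),(526,130),(458,708),(62,678)]]
ax=(C[0]+C[1]-C[2]-C[3]);L=np.linalg.norm(ax)/2;ax/=np.linalg.norm(ax);cen=np.mean(C,0)
print('C',np.round(C,4),'cen',cen,'len',L,'wid',np.linalg.norm(C[0]-C[1]),np.linalg.norm(C[2]-C[3]),'yaw',np.degrees(np.arctan2(ax[1],ax[0])))
for n,p in dict(h3=(303,250),h2=(285,449),h1=(270,607)).items():
    q=g(*p,.0425);print(n,q,(q-cen)@ax)
for p in[(205,62),(403,75)]:
    q=g(*p,.0245);print('front',q,(q-cen)@ax-46e-3)
# face top edge mid
F=(C[0]+C[1])/2
for p in[(205,62),(403,75)]: print('rel top edge',(g(*p,.0245)-F)@ax)
for p in[(110,68),(490,100)]: print('bottom edge z0',(g(*p,0)-F)@ax)
```

```text
C [[0.6122 0.3428 0.0425]
 [0.6011 0.2807 0.0425]
 [0.5093 0.2964 0.0425]
 [0.5203 0.3587 0.0425]] cen [0.56070811 0.31965813 0.0425    ] len 0.09324519922286921 wid 0.06311122435193164 0.06332149310641084 yaw -9.740900378909519
h3 [0.58588258 0.31493136 0.0425    ] 0.025611268684148304
h2 [0.5552484  0.32023904 0.0425    ] -0.005479279369742009
h1 [0.52956099 0.32477436 0.0425    ] -0.03156370195604489
front [0.61280477 0.32732592 0.0245    ] 0.004048239531385313
front [0.60811315 0.29708966 0.0245    ] 0.004540027076401033
rel top edge 0.0034256399199507426
rel top edge 0.003917427464966459
bottom edge z0 -0.0020143086800787843
bottom edge z0 -0.0022033431516143296
```

Call:
send_rows --plan '[[[0,-0.03,0],[0,0,0.006],116],[[0,-0.036,0],[0,0,0.006],116],[[0,-0.036,0],[0,0,0.006],116],[[0,-0.036,0],[0,0,0.006],116],[[0,-0.036,0],[0,0,0.006],116],[[0,-0.036,0],[0,0,0.006],116],[[0,-0.036,0],[0,0,0.006],116],[[0,-0.036,0],[0,0,0.006],116],[[0,-0.036,0],[0,0,0.006],116],[[0,-0.036,0],[0,0,0.006],116],[[0,-0.036,0],[0,0,0.006],116],[[0,-0.036,0],[0,0,0.006],116],[[0,-0.036,0],[0,0,0.006],116],[[0,-0.036,0],[0,0,0.006],116],[[0,-0.036,0],[0,0,0.006],116],[[0,-0.006,0],[0,0,0],116],[[0,0,0],[0,0,0],116],[[0,0,0],[0,0,0],116]]'

```text
time: 11.55
tool_pos: [0.5761, -0.2157, 0.1847]
tool_rot: [-3.141, 0.0, -0.003]
contact_force: [-0.3, 1.0, -0.6]
opening: 0.0502
```

Run:
```python
from h import *
d=snap('wrist','w6'); s=robot.observe(); print(s['time'],s['tool_pos'],s['tool_rot'])
cv2.imwrite('pics/w6b.png',cv2.resize(cv2.imread('pics/w6.png'),(800,600)))
crop('w6',210,150,300,250,7,'w6c')
```

```text
11.6 [ 0.5762196  -0.21534312  0.18479437] [-3.14119738e+00  1.41965342e-04 -2.29279324e-03]
```

View pics/w6b.png

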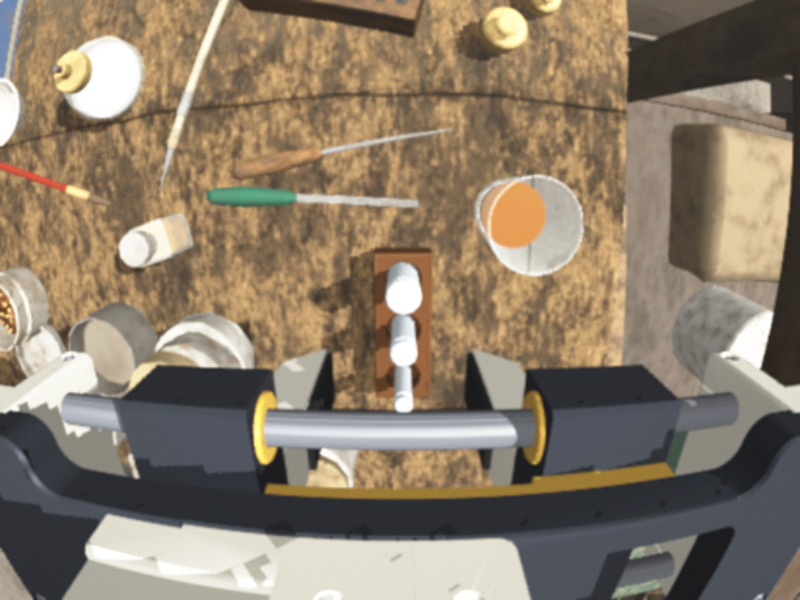

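View pics/w6c.png

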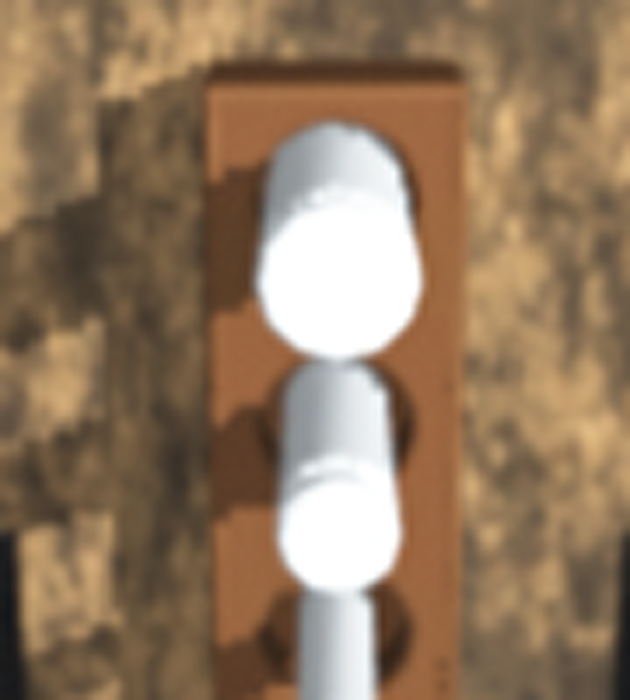

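Run:
```python
from h import *
d=load('w6')
g=lambda U,V,z:np.round(atz(d,210+(U+.5)/7-.5,150+(V+.5)/7-.5,z,True),4)
print('wide top',g(340,277,.07),g(258,277,.07),g(422,277,.07),g(340,195,.07),g(340,360,.07)); print('mid',g(340,533,.07))
print('rack',g(208,85,.024),g(465,85,.024)); 
print('punch at rack top far point',g(340,122,.024))
b=lambda U,V,z:np.round(atz(d,(U+.5)*.64-.5,(V+.5)*.64-.5,z,True),4)
print('glass rim',b(480,205,.084),b(583,225,.084),b(530,176,.084),b(535,275,.084))
```

```text
wide top [ 0.5744 -0.2181  0.07  ] [ 0.5744 -0.2069  0.07  ] [ 0.5744 -0.2293  0.07  ] [ 0.5859 -0.2181  0.07  ] [ 0.5624 -0.2181  0.07  ]
mid [ 0.5364 -0.2181  0.07  ]
rack [ 0.5922 -0.1979  0.024 ] [ 0.5921 -0.238   0.024 ]
punch at rack top far point [ 0.5862 -0.2185  0.024 ]
glass rim [ 0.6315 -0.2609  0.084 ] [ 0.6218 -0.3239  0.084 ] [ 0.6489 -0.2895  0.084 ] [ 0.5911 -0.2955  0.084 ]
```

Call:
send_rows --plan '[[[-0.0017,-0.0013,-0.01],[0,0,0.001],116],[[-0.0017,-0.0013,-0.018],[0,0,0.001],116],[[0,0,-0.02],[0,0,0],116],[[0,0,-0.02],[0,0,0],116],[[0,0,-0.02],[0,0,0],116],[[0,0,-0.02],[0,0,0],116],[[0,0,-0.02],[0,0,0],116],[[0,0,-0.012],[0,0,0],116],[[0,0,-0.008],[0,0,0],116],[[0,0,0],[0,0,0],116],[[0,0,0],[0,0,0],116]]'

```text
time: 12.7
tool_pos: [0.5732, -0.2193, 0.0373]
tool_rot: [3.141, -0.001, -0.002]
contact_force: [1.0, 0.3, -0.9]
opening: 0.0502
```

Run:
```python
from h import *
d=snap('wrist','w7'); s=robot.observe(); print(s['time'],s['tool_pos'],s['tool_rot'],s['contact_force'])
crop('w7',150,130,360,290,3.8,'w7c')
```

```text
12.75 [ 0.57334797 -0.21947769  0.03765175] [ 3.14065771e+00 -1.51993092e-03 -1.82712188e-03] [-0.02090085 -0.45101963 -0.23100571]
```

View pics/w7c.png

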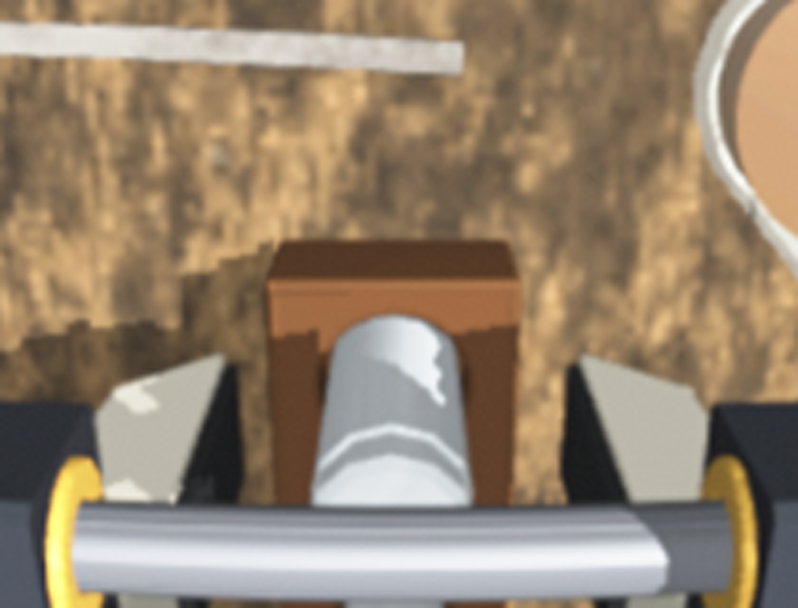

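Run:
```python
from h import *
d=load('w7')
g=lambda U,V,z:np.round(atz(d,150+(U+.5)/3.8-.5,130+(V+.5)/3.8-.5,z,True),4)
print('far edge at rack top',g(392,316,.024),'top L/R',g(314,500,.07),g(470,500,.07),'top far edge',g(392,455,.07),g(392,427,.07))
print(proj(d,robot.observe()['tool_pos'],True))
```

```text
far edge at rack top [ 0.586  -0.2175  0.024 ] top L/R [ 0.5783 -0.2078  0.07  ] [ 0.5783 -0.2277  0.07  ] top far edge [ 0.5849 -0.2178  0.07  ] [ 0.5888 -0.2178  0.07  ]
[256.16870952 241.00874899]
```

Call:
send_rows --plan '[[[0.0005,0.0016,-0.001],[0,0,0],116],[[0,0,0],[0,0,0],140],[[0,0,0],[0,0,0],165],[[0,0,0],[0,0,0],180],[[0,0,0],[0,0,0],190],[[0,0,0],[0,0,0],255],[[0,0,0],[0,0,0],255],[[0,0,0],[0,0,0],255],[[0,0,0],[0,0,0],255]]' --newtons 35

```text
time: 13.65
tool_pos: [0.5733, -0.2177, 0.0358]
tool_rot: [3.141, -0.0, -0.002]
contact_force: [-0.1, -0.8, 0.5]
opening: 0.0214
```

Call:
send_rows --plan '[[[0,0,0.004],[0,0,0],255],[[0,0,0.006],[0,0,0],255],[[0,0,0.01],[0,0,0],255],[[0,0,0.01],[0,0,0],255],[[0,0,0.015],[0,0,0],255],[[0,0,0.02],[0,0,0],255],[[0,0,0.025],[0,0,0],255],[[0,0,0.025],[0,0,0],255],[[0,0,0.025],[0,0,0],255],[[0,0,0.015],[0,0,0],255],[[0,0,0.01],[0,0,0],255],[[0,0,0],[0,0,0],255]]'

```text
time: 14.85
tool_pos: [0.5738, -0.2179, 0.2027]
tool_rot: [3.14, -0.003, -0.002]
contact_force: [-0.6, 0.8, -1.6]
opening: 0.0213
```

Run:
```python
from h import *
d=snap('wrist','w8'); snap('scene','scene8'); s=robot.observe(); print(s['time'],s['tool_pos'],s['tool_rot'],s['contact_force'],s['opening'])
crop('w8',150,130,360,290,3.8,'w8c'); cv2.imwrite('pics/scene8b.png',cv2.resize(cv2.imread('pics/scene8.png')[100:340,200:500],None,fx=2.5,fy=2.5))
```

```text
14.95 [ 0.57290004 -0.217434    0.20026616] [-3.14126194e+00  7.90411805e-04 -1.99279224e-03] [-0.02098575 -0.05834755 -2.47506813] 0.021419444053670716
```

View pics/w8c.png

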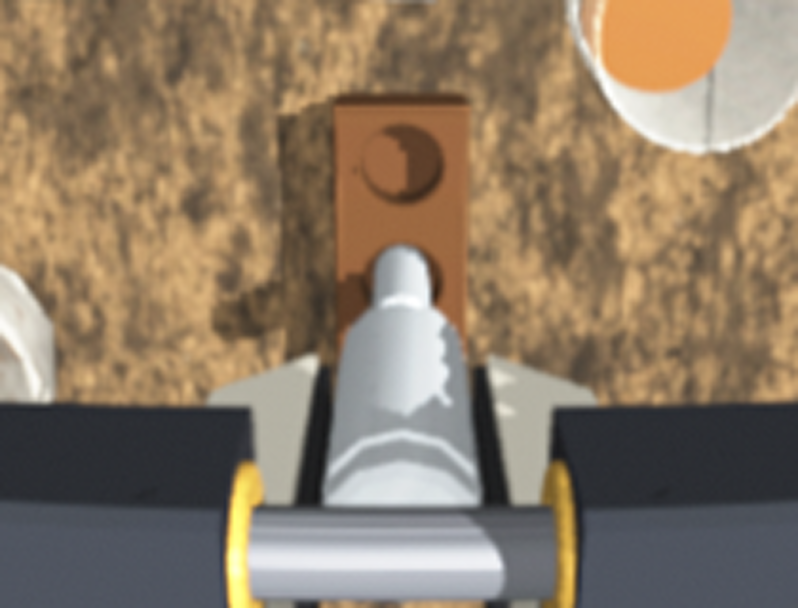

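View pics/scene8b.png

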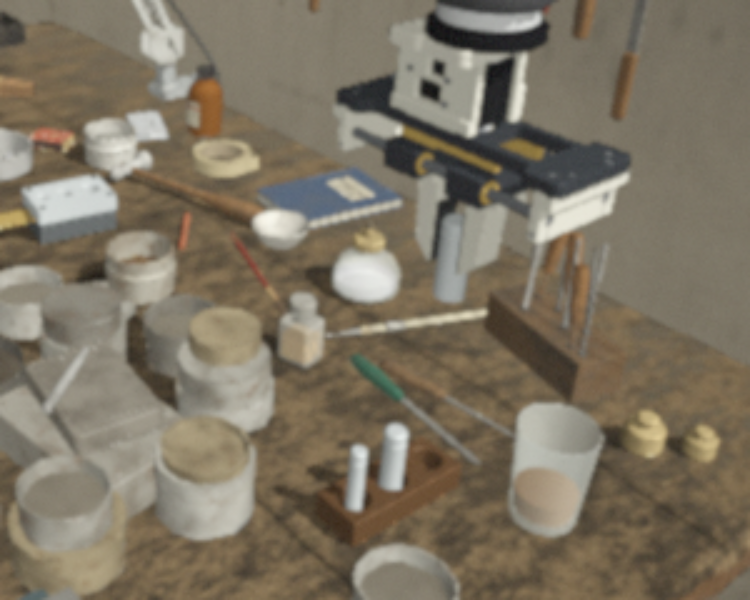

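Call:
send_rows --plan '[[[0,0.015,0],[0,0,0],255],[[0,0.025,0],[0,0,0],255],[[0.001,0.035,0],[0,0,0],255],[[0.001,0.035,0],[0,0,0],255],[[0.001,0.035,0],[0,0,0],255],[[0.001,0.035,0],[0,0,0],255],[[0.001,0.035,0],[0,0,0],255],[[0.001,0.035,0],[0,0,0],255],[[0.001,0.035,0],[0,0,0],255],[[0.001,0.035,0],[0,0,0],255],[[0.001,0.035,0],[0,0,0],255],[[0.001,0.035,0],[0,0,0],255],[[0.001,0.035,0],[0,0,0],255],[[0.001,0.035,0],[0,0,0],255],[[0,0.035,0],[0,0,0],255],[[0,0.025,0],[0,0,0],255],[[0,0.0125,0],[0,0,0],255],[[0,0,0],[0,0,0],255],[[0,0,0],[0,0,0],255]]'

```text
time: 16.85
tool_pos: [0.5849, 0.3142, 0.2002]
tool_rot: [3.14, 0.001, -0.002]
contact_force: [-0.1, -1.4, -2.3]
opening: 0.0217
```

Run:
```python
from h import *
d=snap('wrist','w9'); s=robot.observe(); print(s['time'],s['tool_pos'],s['tool_rot'],s['contact_force'],s['opening'])
crop('w9',150,130,360,290,3.8,'w9c')
```

```text
16.9 [0.58518363 0.31369345 0.20044702] [ 3.14067629e+00  6.80781960e-04 -2.95594340e-03] [ 0.4225941   0.07225914 -2.4302089 ] 0.0213359804520322
```

View pics/w9c.png

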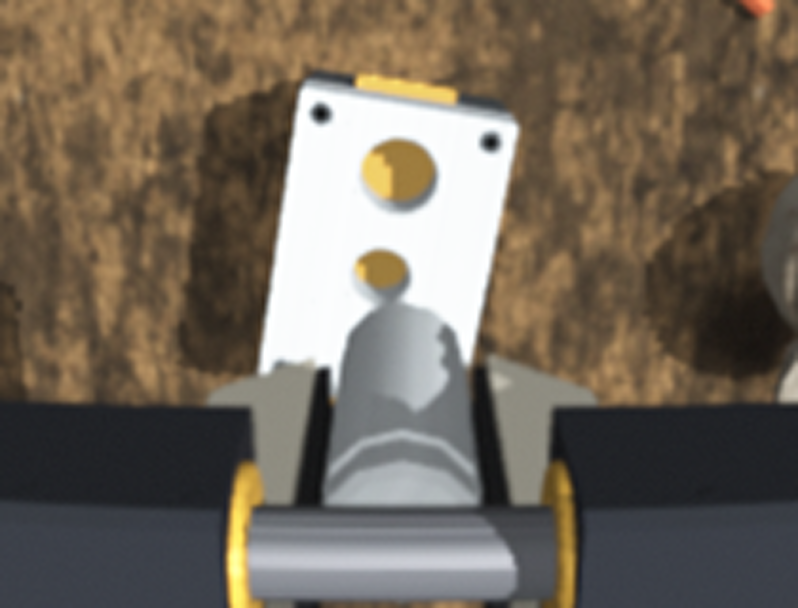

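Run:
```python
from h import *
d=load('w9'); T=np.array([.5852,.3138,.2004])
g=lambda U,V,z:np.round(atz(d,150+(U+.5)/3.8-.5,130+(V+.5)/3.8-.5,z,True),4)
print('hole',g(399,174,.0425),g(361,174,.0425),g(437,174,.0425),g(399,138,.0425),g(399,211,.0425)); print('foot far',g(402,303,.1746),'L/R',g(342,355,.1746),g(462,355,.1746))
im=cv2.imread('pics/w9c.png')
def circ(c,z,r,col):
    P=[]
    for a in np.linspace(0,2*np.pi,80):
        u=proj(d,[c[0]+r*np.cos(a),c[1]+r*np.sin(a),z],True); P.append(((u[0]+.5-150)*3.8-.5,(u[1]+.5-130)*3.8-.5))
    cv2.polylines(im,[np.round(np.array(P)).astype(int)],True,col,1)
circ((T[0]+.001,T[1]),.1746,.011,(0,0,255)); circ((T[0]+.001,T[1]),.2346,.011,(0,255,0)); circ((.5857,.3151),.0425,.0115,(255,0,0))
cv2.imwrite('pics/w9o.png',im)
```

```text
hole [0.5861 0.315  0.0425] [0.5861 0.3259 0.0425] [0.5861 0.3041 0.0425] [0.5967 0.315  0.0425] [0.5751 0.315  0.0425]
foot far [0.5954 0.3143 0.1746] L/R [0.5857 0.3249 0.1746] [0.5856 0.3038 0.1746]
```

View pics/w9o.png

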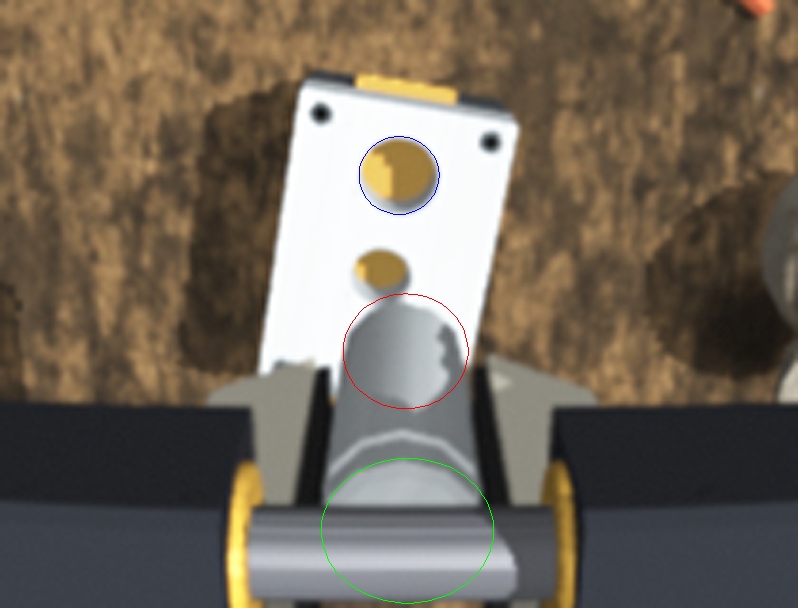

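Call:
send_rows --plan '[[[0.0004,0.0004,-0.01],[0,0,0],255],[[0.0004,0.0004,-0.015],[0,0,0],255],[[0,0,-0.02],[0,0,0],255],[[0,0,-0.02],[0,0,0],255],[[0,0,-0.018],[0,0,0],255],[[0,0,-0.014],[0,0,0],255],[[0,0,-0.01],[0,0,0],255],[[0,0,-0.005],[0,0,0],255],[[0,0,0],[0,0,0],255],[[0,0,0],[0,0,0],255]]'

```text
time: 17.9
tool_pos: [0.5865, 0.3158, 0.0895]
tool_rot: [-3.141, -0.001, -0.002]
contact_force: [0.0, 0.1, -1.7]
opening: 0.0212
```

Run:
```python
from h import *
d=snap('wrist','w10'); snap('scene','scene10');snap('top','top10'); s=robot.observe(); print(s['time'],s['tool_pos'],s['tool_rot'],s['contact_force'],s['opening'])
crop('w10',200,150,310,270,6.5,'w10c'); crop('scene10',170,110,270,205,7,'s10c'); crop('top10',165,160,245,220,9,'t10c')
```

```text
18.05 [0.58645141 0.31590383 0.08964672] [-3.14108515e+00 -1.45768492e-03 -1.92351110e-03] [ 0.47888572 -0.49308005 -1.77900685] 0.02143798940621832
```

View pics/w10c.png

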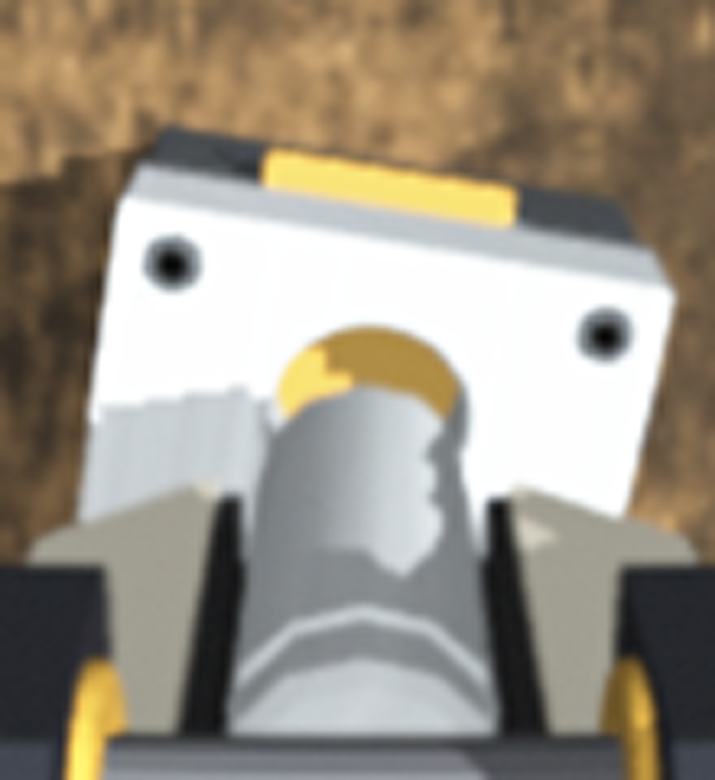

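View pics/s10c.png

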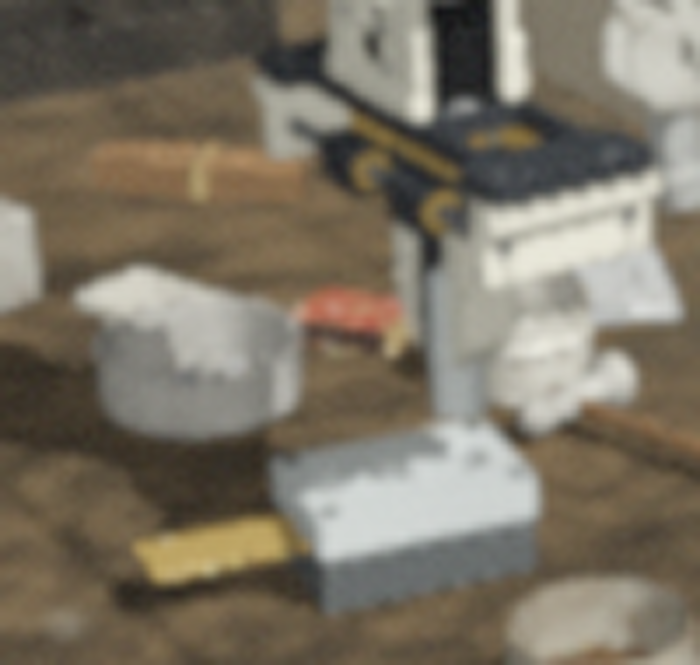

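View pics/t10c.png

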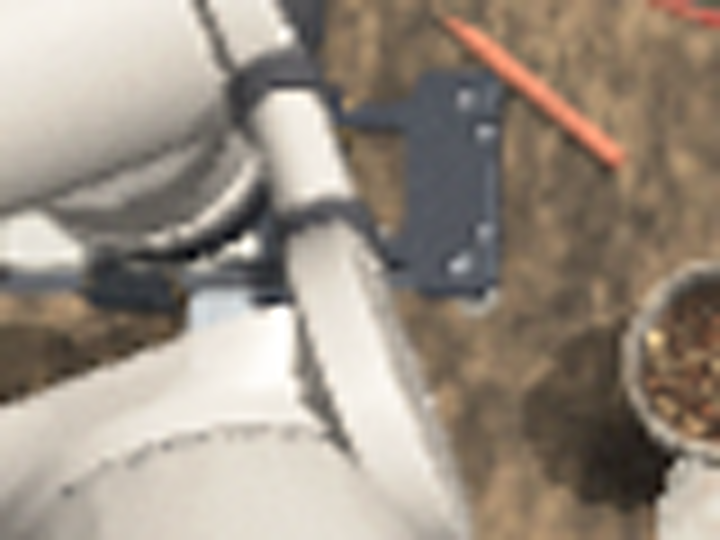

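```bash
cat > ov.py <<'E'
from h import *
def ov(fn,cropfn,out,x0,y0,k,circles):
    d=load(fn); im=cv2.imread(f'pics/{cropfn}.png')
    for c,z,r,col in circles:
        P=[]
        for a in np.linspace(0,2*np.pi,80):
            u=proj(d,[c[0]+r*np.cos(a),c[1]+r*np.sin(a),z],True); P.append(((u[0]+.5-x0)*k-.5,(u[1]+.5-y0)*k-.5))
        cv2.polylines(im,[np.round(np.array(P)).astype(int)],True,col,1)
    cv2.imwrite(f'pics/{out}.png',im)
E
python3 - <<'E'
from ov import *
d=load('w10')
g=lambda U,V,z:np.round(atz(d,200+(U+.5)/6.5-.5,150+(V+.5)/6.5-.5,z,True),4)
print('hole far',g(370,325,.0425),'L',g(277,400,.0425),'R',g(469,410,.0425)); print('foot far',g(368,388,.0638),'L/R',g(262,470,.0638),g(466,470,.0638))
ov('w10','w10c','w10o',200,150,6.5,[((.5859,.3150),.0425,.0115,(255,0,0)),((.5859,.3160),.0638,.011,(0,0,255)),((.5859,.3160),.0638,.010,(0,200,255)),((.5859,.316),.1238,.011,(0,255,0))])
E
```

```text
hole far [0.5968 0.3152 0.0425] L [0.5879 0.3258 0.0425] R [0.5866 0.304  0.0425]
foot far [0.5971 0.3155 0.0638] L/R [0.5881 0.3264 0.0638] [0.5881 0.3054 0.0638]
```

View pics/w10o.png

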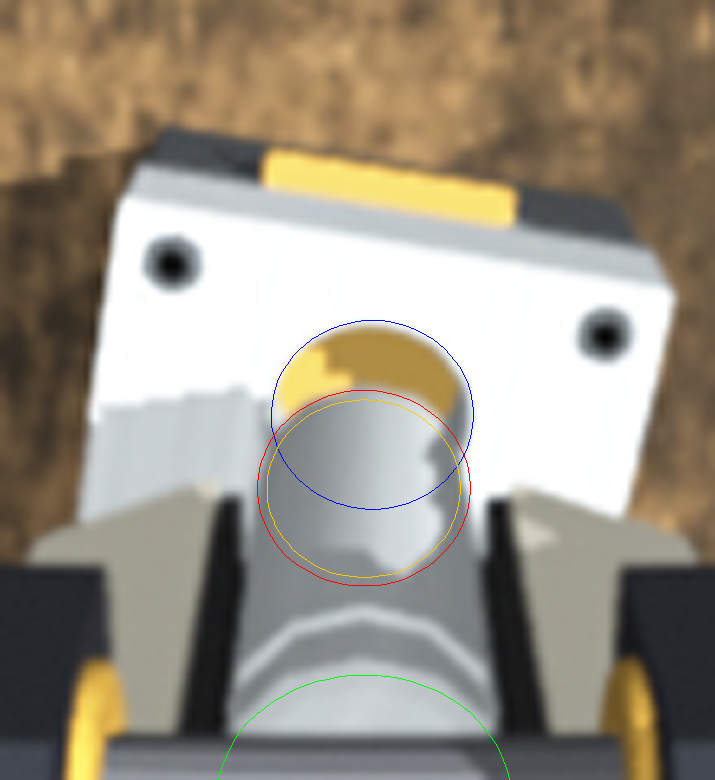

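Call:
send_rows --plan '[[[-0.0003,-0.0005,-0.002],[0,0,0],255],[[-0.0003,-0.0005,-0.003],[0,0,0],255],[[0,0,-0.003],[0,0,0],255],[[0,0,-0.002],[0,0,0],255],[[0,0,0],[0,0,0],255],[[0,0,0],[0,0,0],255]]'

```text
time: 18.65
tool_pos: [0.5854, 0.3147, 0.0786]
tool_rot: [3.141, 0.0, -0.002]
contact_force: [0.6, -0.8, -1.7]
opening: 0.0213
```

Run:
```python
from ov import *
d=snap('wrist','w11'); snap('scene','scene11'); s=robot.observe(); print(s['time'],s['tool_pos'],s['tool_rot'],s['contact_force'],s['opening'])
crop('w11',200,150,310,270,6.5,'w11c'); crop('scene11',195,125,265,195,10,'s11c')
fz=s['tool_pos'][2]-.0258
ov('w11','w11c','w11o',200,150,6.5,[((.5859,.3150),.0425,.0109,(255,0,0)),((.5859,.3150),fz,.0105,(0,0,255))])
```

```text
18.75 [0.58554668 0.31470695 0.07886105] [-3.14157886e+00 -2.36968054e-04 -2.04491218e-03] [-0.19203281  0.26231419 -1.51382668] 0.02110821611312892
```

View pics/w11o.png

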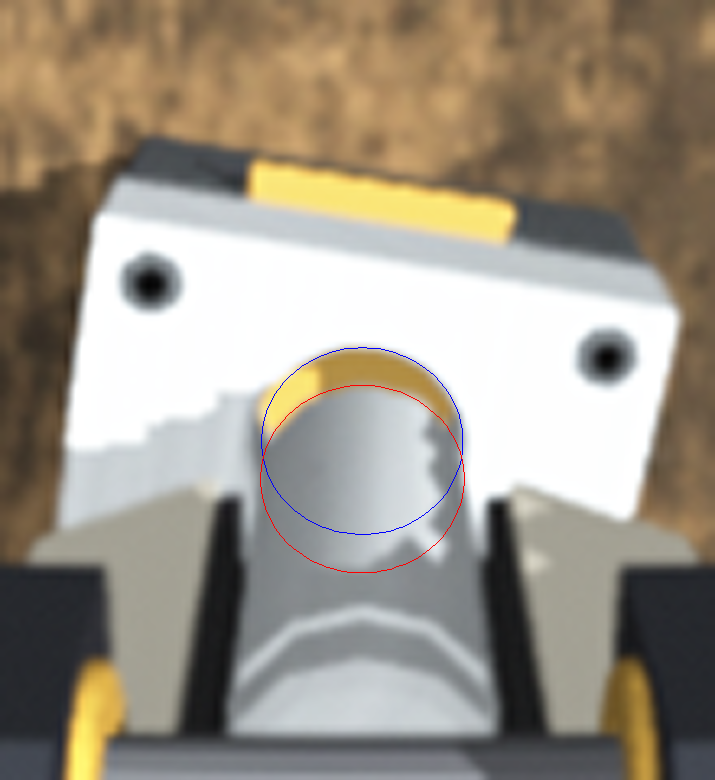

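View pics/s11c.png

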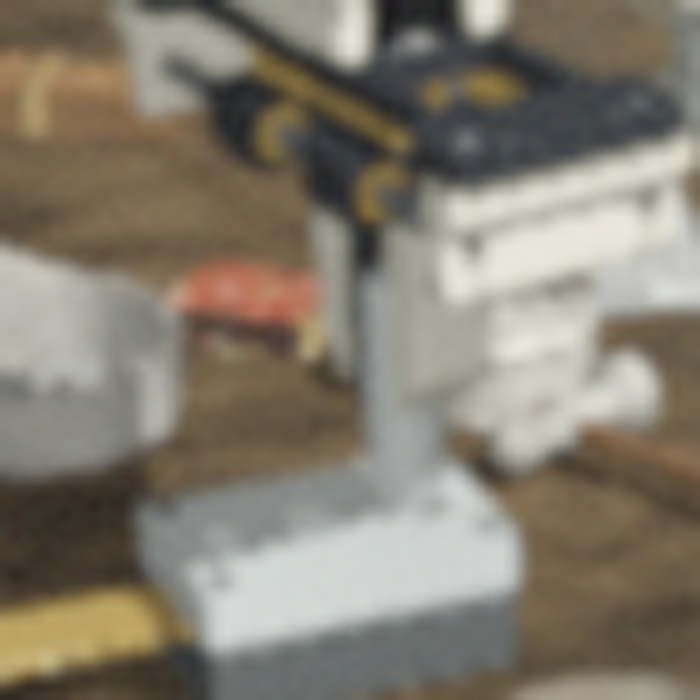

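Run:
```python
from ov import *
d=load('scene11'); im=cv2.imread('pics/s11c.png')
for z,c,r,col in[(.053,(.5847,.315),.011,(0,0,255)),(.0425,(.5842,.3155),.0115,(255,0,0))]:
    P=[]
    for a in np.linspace(0,2*np.pi,60):
        u=proj(d,[c[0]+r*np.cos(a),c[1]+r*np.sin(a),z]);P.append(((u[0]+.5-195)*10,(u[1]+.5-125)*10))
    cv2.polylines(im,[np.array(P).astype(int)],True,col,1)
for x,y in[(46,31),(46,-31),(-46,-31),(-46,31)]:
    a=np.radians(-9.5);q=[.559+(x*np.cos(a)-y*np.sin(a))/1e3,.32+(x*np.sin(a)+y*np.cos(a))/1e3,.0425];u=proj(d,q);cv2.circle(im,(int((u[0]+.5-195)*10),int((u[1]+.5-125)*10)),4,(0,255,0),1)
cv2.imwrite('pics/s11o.png',im)
```

```text
(no output)
```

View pics/s11o.png

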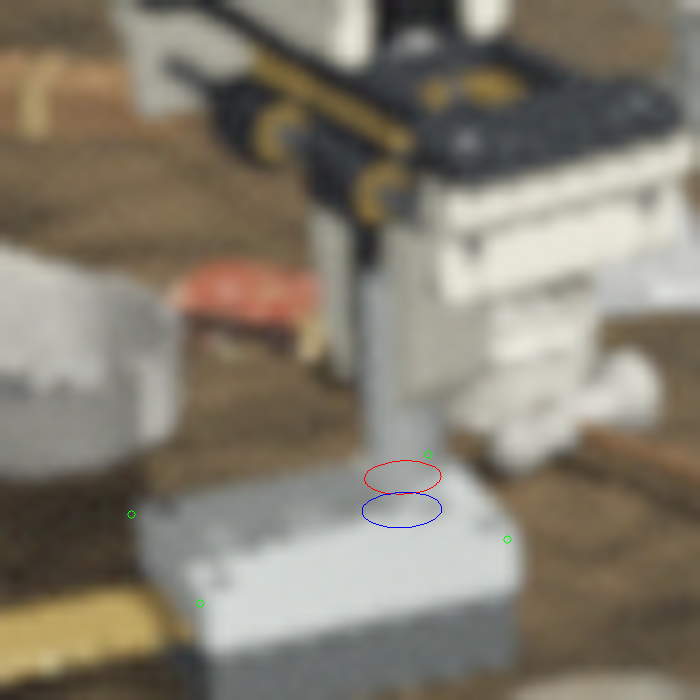

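Call:
send_rows --plan '[[[0,0,-0.002],[0,0,0],255],[[0,0,-0.002],[0,0,0],255],[[0,0,-0.0012],[0,0,0],255],[[0,0,0],[0,0,0],255],[[0,0,0],[0,0,0],255],[[0,0,0],[0,0,0],255]]'

```text
time: 19.35
tool_pos: [0.5855, 0.3147, 0.0736]
tool_rot: [3.142, -0.0, -0.002]
contact_force: [0.2, -0.2, -1.1]
opening: 0.0216
```

Run:
```python
from ov import *
d=snap('wrist','w12'); snap('scene','scene12'); s=robot.observe(); print(s['time'],s['tool_pos'],s['tool_rot'],s['contact_force'],s['opening'])
crop('w12',200,150,310,270,6.5,'w12c'); cv2.imwrite('pics/s12b.png',cv2.resize(cv2.imread('pics/scene12.png'),(800,600)))
fz=s['tool_pos'][2]-.0258;print(fz)
ov('w12','w12c','w12o',200,150,6.5,[((.5859,.3150),.0425,.0109,(255,0,0)),((.5859,.3150),fz,.0105,(0,0,255))])
```

```text
19.45 [0.585493   0.31468511 0.07365069] [ 3.14158166e+00 -1.53531218e-04 -2.04424015e-03] [-0.49236176  0.11881442 -1.21762575] 0.021017174387951018
0.04785068770351361
```

View pics/w12o.png

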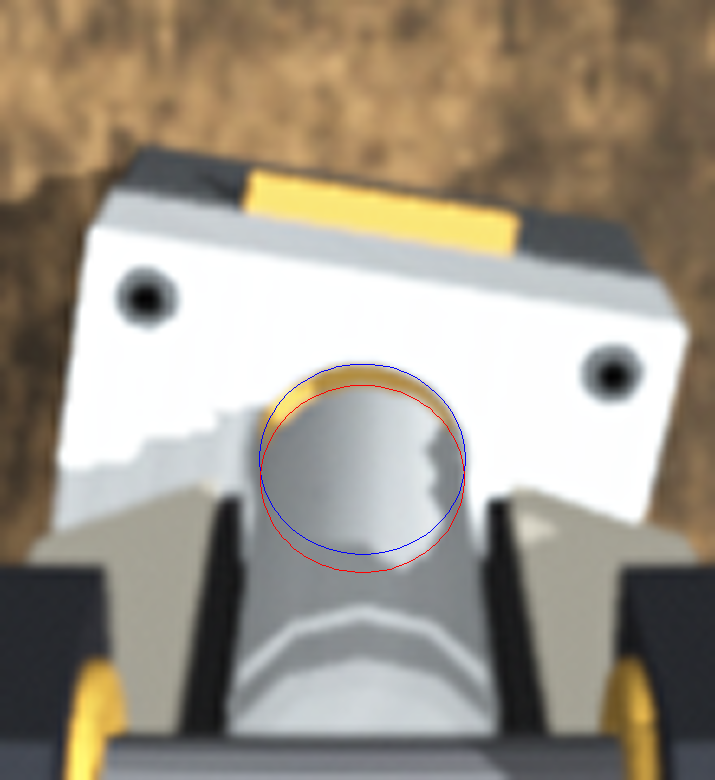

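View pics/w12c.png

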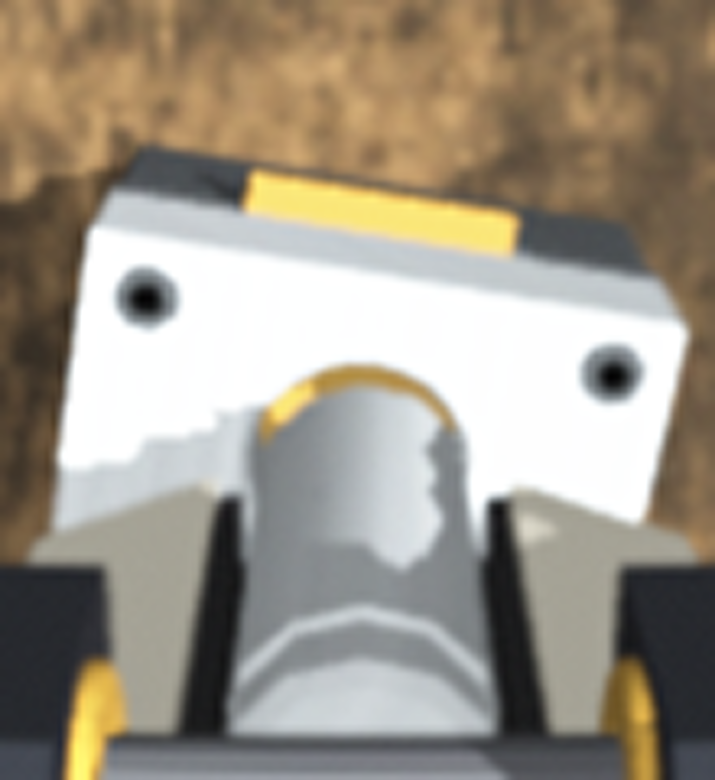

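View pics/s12b.png

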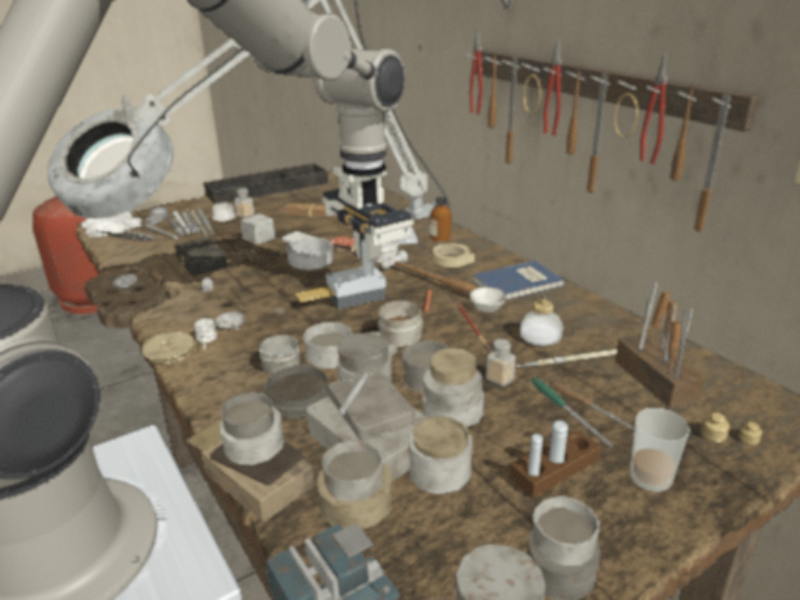

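Call:
send_rows --plan '[[[0,0.0003,-0.0002],[0,0,0],255],[[0,0,0],[0,0,0],255],[[0,0,0],[0,0,0],255],[[0,0,0],[0,0,0],255]]'

```text
time: 19.85
tool_pos: [0.5854, 0.315, 0.0733]
tool_rot: [3.141, -0.0, -0.002]
contact_force: [0.1, -0.0, -1.5]
opening: 0.0216
```

Run:
```python
from h import *
s=robot.observe(); print(s['time'],s['tool_pos'],s['contact_force'],s['opening'],abs(s['qvel']).max())
print(robot.hand_in())
```

```text
19.85 [0.58543907 0.31495982 0.07333739] [ 0.0930462  -0.01579413 -1.53390592] 0.021600637647227108 0.0008460178788073807
the job is handed in; nothing more can be done
None
```

I handed the job in at 19.85 s. The strip is through the slot and released, and the arm is holding the widest punch over the widest hole.

- **Strip:** the first pinch dragged in the slot and slipped a few millimetres. I let go, gripped again slightly higher and pushed the last 10 mm with no drag. The front edge now sticks out about 4 mm; estimates from the wrist camera ranged from 3.4 to 4.5 mm. Later pictures show it unmoved.
- **Punch:** I lifted it straight out of the rack and carried it over the pile with its foot about 17 cm above the bench. It is now held upright (the tool is within about 0.001 rad of vertical). The foot is about 5 mm above the cutter's top and centred to within about 0.5 mm in the wrist picture. The foot height is worked out from the arm's position at the grasp. The wrist picture agreed with it, but the scene picture was too coarse to confirm it.
- **Forces:** at the end the wrist reads about 1.5 N downward, close to the punch's weight, so nothing is touching the cutter.
- **Disagreement between cameras:** the top and wrist cameras differed by 2–3 mm along x. I therefore centred the punch on the hole within a single wrist picture.
- **Other items:** the last scene picture shows the other two punches, the tins, the vial and the glass in place.

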